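Weigh out steel mixing balls on the spring scale

ROBOT

A 6-joint arm with a two-finger parallel gripper is mounted at the origin on the work surface. World frame = base frame: x ahead of the robot, y to its left, z up, the work surface at z = 0. Lengths are in mm, angles in rad, forces in N, time in s.
With the tool pointing down it reaches from about 350 to 875 mm from the base axis. Payload 4.2 kg.
Tool frame: the origin (TCP) lies midway between the tips of the shut fingers; the grasp point (between the pads) lies 19 mm behind it; z points along the fingers, y is the line along which they close (so a half turn about z gives the same grasp; the last joint's range is limited). The gripper opens to 85 mm and grips with 20 to 120 N. Pads are 22 mm wide; open, the fingers measure 114 mm over their backs; the gripper's body (76 mm by 85 mm) begins 54 mm behind the grasp point. The pads swing forward as they close: fully open they stand 13 mm farther back than shut.
Start: joints at [1.478, 0.385, 0.008, 0, -1.194, -0.259], TCP at [215.335, 586.711, 231.312] pointing down, gripper open.
Joint ranges: [-3.14, 3.14], [-1.21, 2.06], [-1.07, 1.41], [-3.16, 2.05], [-2.99, -0.16], [-3.1, 3.1]. Speed limits (rad/s): [2.79, 2.79, 3.14, 3.14, 3.14, 3.14].

INTERFACE

Orientations are given as a rotation vector (axis times angle).
In Python, from station import r gives the robot as it stands.
- The arm moves only by the tool send_rows, never from a script. Its argument "moves" is a list of rows, each a list of 3 entries, a list of its own where there are three numbers: the opening, from -1 (shut) to 1 (fully open), so that 0 is half open, then the shift along the tool's x, y, z as a fraction of full scale, then the turn, a rotation vector about the tool's x, y, z as a fraction of full scale. A call has exactly 10 rows; each row shifts and turns the commanded pose from where the row before left it, along the tool's axes as they then stand; what a row does not reach is not made up. Full scale, the value 1, is 25 mm for a shift and 180 degrees for a turn. A row lasts 1/8 s, in which the tool goes at most 62.5 mm and 10.7 degrees, less where a joint would pass 70% of its speed; a pose out of reach is approached as far as the arm can. A call with a number of a shift or a turn outside -1 to 1 is refused whole. A call with a gripper value outside its range is refused whole. The fingers move at their own pace and stop on an object; "force" is the grip in N (left out, the last holds). Time passes only in rows, so rows that do not move let the fingers close, or fill a call up. It gives the time, the measured TCP pose, the force, the opening and the grip force at its end, in the units of the state.
- r.get_state(): the state, without advancing time (a new reading comes with each control period).
- r.capture(name): name is "scene" or "top" or "wrist"; returns a dict with "img" (400x640x3 uint8, red, green, blue), "z_map" (400x640 float32, mm along the optical axis (not along the pixel's ray), 0 where there is no reading), "K" (3x3 intrinsics, pixels), "R" (3x3) and "t" (3): a world point X has camera coordinates R X + t; the wrist camera has in their place "hand_eye" (4x4, takes a point from camera to tool coordinates, whose origin is the TCP and whose axes are the flange's). Camera axes: x right, y down, z forward; pixel columns grow to the right and rows downward; lengths in mm; the calibration is good to about 2 mm. A picture is of the moment at which its call begins: read the wrist's pose just before it.
- r.job_done(): hands the job in; it is judged then, once.
The state is a dict: "time": time; "q": joint angles; "joint_velocities": joint speeds; "joint_torque": joint torques, N m; "ee_pos": TCP position; "tool_rot": TCP orientation; "contact_force": force on the tool from outside, world axes, zero at the start; "moment": the same for the moment, N m; "finger_gap": opening from 0.0 (shut) to 1.0 (fully open); "grasp_force": force on a finger pad.
Only numpy, scipy, OpenCV 4.12 (cv2) and the standard library are available. Lean on these libraries where they do the work, as an engineer would, in place of code of your own. Each camera call takes 0.05 s, during which the arm holds its last target. There are 200 camera calls.

TASK

Pick up the loaded scoop by its wooden handle and pour its steel mixing balls into the hanging pan of the spring scale until their weight drops the pan fully onto its stop. Then stand the scoop upright on the bench, clear of the scale, and let it go. Leave the empty scoop where it is.

Things in the scene. Friction and masses are not known exactly. Their poses are not given: they have to be found in the camera images.
- scoop_grip (a point): Centre of the loaded scoop's wooden handle bar (82 long, 18 wide, 24 mm high), 87 mm above the bench. x: level along the bar to the open pouring mouth, z up. Trough 98 x 62 mm, walls 50 mm high, bar held over it by an upright at the back. Floor rises 14 degrees to the mouth; six loose 25 mm, 64 g steel balls lie at its back and roll out when the mouth is tipped down beyond 14 degrees, all by 45.
- spare_grip (a point): Same point on a second scoop of the same make, but empty: not to be used. Either may be nearer the scale. On both (220 g empty) the floor's mouth edge is 55 mm ahead of and 57 mm below this point; tipped mouth-down 45 degrees about it, that edge is right under it, 79 mm lower, and the lowest corner 100 mm lower.
- pan_mouth (a point): Centre of the scale's round open steel pan at rim height, moving with it. Pan 150 mm across, 40 mm deep; rim 112 mm above the bench when empty, 82 mm on the stop. x: level to the scale's grey post, z up. Post with spring tube: 91 to 147 mm from the centre, 222 mm high; other sides open. Base plate 12 mm thick, reaching from the centre 160 mm towards the post, 90 mm away from it, 85 mm sideways.
- pan (a joint): How far the spring-hung pan has sunk, in m: 0 empty, 0.030 on its hard stop. It sinks gradually as balls fall in, and rests on the stop only when at least five of the six balls are in it.
There are look-alikes about, which are no part of the job. What is shaped like the part that bears scoop_grip but black or red is not meant.

How it is judged:
By the outcome, as a careful person would: the job done as asked, in the order asked, and still so for the second after the job is handed in, with the robot touching nothing.
It also fails if it takes over 56 s, if anything falls off the work surface, if the arm or the gripper's body presses on something with over 40 N, if the wrist force passes 120 N, or if a joint passes its speed limit or range.

## Working session

There is one attempt and no reset: what is moved stays moved. The work goes in short steps, Python scripts to look and compute and a tool call to move; the robot and the scene stay as the last step left them, time stands still between calls to the robot, and variables do not carry over. Pictures are saved under pics/ and viewed, at most 10 in all, crops included, and the job is handed in when it is done.

Besides the shell and the picture viewer there is one more tool, called after "Call:" as name(argument=value, ...), one argument or row to a line, values as JSON. send_rows: Moves the arm, as the interface text tells. Shift numbers are shares of 25 mm and turn numbers shares of 180 degrees, none past 1 either way. Its arguments: {"type":"object","properties":{"moves":{"type":"array"},"force":{"type":"number"}},"required":["moves"]}

```bash
mkdir -p pics; cat > h.py <<'E'
from station import r
import numpy as np, cv2
from scipy.spatial.transform import Rotation as Ro
def cap(n):
    c=r.capture(n); np.savez(f'/tmp/{n}.npz',**c); return c
def world(n,uvs):
    c=np.load(f'/tmp/{n}.npz'); out=[]
    for u,v in uvs:
        z=float(c['z_map'][v,u]); p=np.linalg.inv(c['K'])@[u,v,1]*z
        out.append(c['R'].T@(p-c['t']))
    return np.array(out).round(0)
E
python3 - <<'E'
from h import *
s=r.get_state();print(s['time'],s['ee_pos'],s['tool_rot'],s['finger_gap'])
for n in('scene','top'):
    c=cap(n); cv2.imwrite(f'pics/{n}1.png',cv2.resize(c['img'][:,:,::-1],(800,500)))
E
```

```text
0.0 [215.13424205 586.19393583 230.21464085] [ 3.09094263e+00 -5.49672891e-01 -4.64054001e-04] 0.9988727520951106
```

View pics/scene1.png

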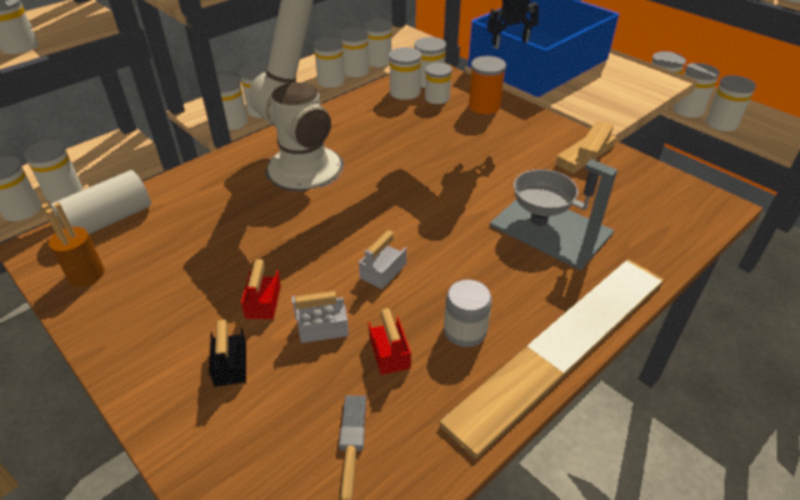

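View pics/top1.png

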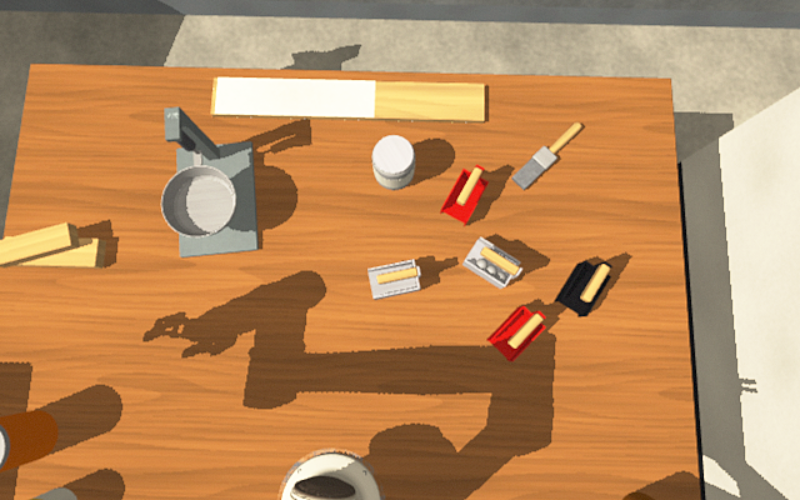

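The loaded scoop, with balls visible, is at top (492,262), and the empty one is at (395,278). The scale pan is at (199,201) with its post at (185,130). I'll enlarge the loaded scoop and the pan.

```bash
python3 - <<'E'
from h import *
c=np.load('/tmp/top.npz');i=c['img'][:,:,::-1]
a=cv2.resize(i[180:240,360:430],None,fx=6,fy=6,interpolation=cv2.INTER_CUBIC)  # 420x360
b=cv2.resize(i[80:210,115:215],None,fx=3,fy=3,interpolation=cv2.INTER_CUBIC)[:360] #300
b=cv2.resize(b,(300,360)) if b.shape[0]!=360 else b
cv2.imwrite('pics/crop1.png',np.hstack([a,b]))
print(world('top',[(400,208),(394,210),(386,201),(412,217),(316,221),(150,128),(147,90),(159,161)]))
# handle cloud
z=c['z_map'];v,u=np.mgrid[175:245,350:440];v=v.ravel();u=u.ravel()
P=(np.linalg.inv(c['K'])@np.vstack([u,v,np.ones(len(u))]))*z[v,u];W=(c['R'].T@(P-c['t'][:,None])).T
m=(W[:,2]>82)&(W[:,2]<115);H=W[m];print(len(H),H.mean(0),H[:,2].max())
mm=cv2.minAreaRect(H[:,:2].astype(np.float32));print(mm)
v,u=np.mgrid[80:205,110:220];v=v.ravel();u=u.ravel()
P=(np.linalg.inv(c['K'])@np.vstack([u,v,np.ones(len(u))]))*z[v,u];W=(c['R'].T@(P-c['t'][:,None])).T
m=(W[:,2]>104)&(W[:,2]<118)
cc=W[m];print(len(cc),cv2.minEnclosingCircle(cc[np.linalg.norm(cc[:,:2]-np.median(cc[:,:2],0),axis=1)<90][:,:2].astype(np.float32)))
m=W[:,2]>190;print('post top',W[m].mean(0),W[m].min(0),W[m].max(0))
m=(W[:,2]>8)&(W[:,2]<16);print('base',cv2.minAreaRect(W[m][:,:2].astype(np.float32)))
E
```

```text
[[ 493. -327.  100.]
 [ 497. -325.   32.]
 [ 509. -293.   99.]
 [ 471. -357.  100.]
 [ 455. -120.   99.]
 [ 715.  350.   14.]
 [ 742.  281.  200.]
 [ 604.  290.   77.]]
287 [ 491.95452165 -327.91866127   97.1490659 ] 104.32460986978842
((493.3174133300781, -328.3122253417969), (85.77812194824219, 19.83293914794922), 58.915199279785156)
505 ((641.924560546875, 290.0242614746094), 88.56004333496094)
post top [672.47602098 244.45031564 308.6035244 ] [ 339.07321056 -130.55623152  190.09661709] [ 745.12787553  309.64211576 1072.93149098]
base ((680.8695068359375, 270.8375244140625), (358.2886047363281, 215.2362518310547), 1.1019513607025146)
```

View pics/crop1.png

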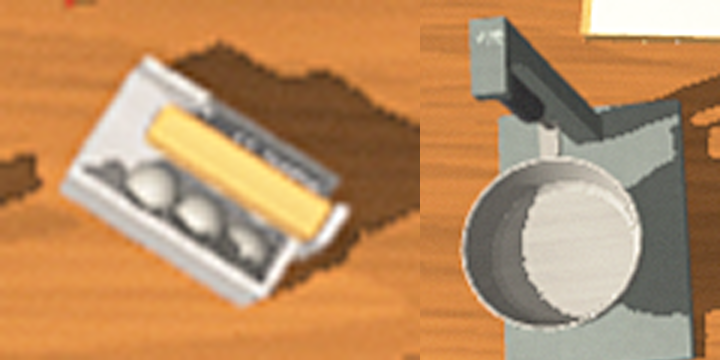

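```bash
cat >> h.py <<'E'
def down(yaw): # tool pointing down, tool x at yaw deg
    return Ro.from_euler('z',yaw,degrees=True)*Ro.from_euler('x',180,degrees=True)
def rows(way,p=None,R=None,nd=3):
    """way: list of (n rows, pos, Rot); prints rows from the measured pose"""
    s=r.get_state()
    p=np.array(s['ee_pos']) if p is None else np.array(p,float); R=Ro.from_rotvec(s['tool_rot']) if R is None else R
    k=0
    for n,q,Q in way:
        p0,q=p.copy(),np.array(q,float); R0=R; w=(R0.inv()*Q).as_rotvec()
        for i in range(1,n+1):
            Rg=R0*Ro.from_rotvec(w*i/n); pg=p0+(q-p0)*i/n
            sh=(R.inv().apply(pg-p)/25).round(nd); tu=((R.inv()*Rg).as_rotvec()/np.pi).round(4)
            p=p+R.apply(sh*25); R=R*Ro.from_rotvec(tu*np.pi)
            k+=1; print([sh.tolist(),tu.tolist()],'max' if abs(sh).max()>1 else '', '--' if k%10==0 else '')
    print(p,R.as_rotvec())
E
python3 - <<'E'
from h import *
c=np.load('/tmp/top.npz')
def ray(u,v,z):
    d=c['R'].T@np.linalg.inv(c['K'])@[u,v,1]; o=-c['R'].T@c['t']; return (o+d*(z-o[2])/d[2]).round(0)
print([m for m in dir(r) if m[0]!='_'])
print('pan',ray(159,160.5,112),ray(129,160.5,112),ray(189,160.5,112),ray(159,132,112),ray(159,189,112))
print('posttop corners',[ray((x-420)/3+115,y/3+80,222) for x,y in((470,20),(505,18),(472,93),(505,97))])
print('base corners',[ray(u*.8,v*.8,12) for u,v in((252,141),(259,247),(181,256))])
rows([(20,[395,130,270],down(-70)),(20,[492.5,-328,150],down(-121))])
E
```

```text
['IKError', 'capture', 'get_state', 'job_done']
pan [596. 275. 112.] [594. 350. 112.] [598. 201. 112.] [670. 282. 112.] [524. 269. 112.]
posttop corners [array([739., 307., 222.]), array([741., 280., 222.]), array([680., 299., 222.]), array([678., 274., 222.])]
base corners [array([764., 210.,  12.]), array([522., 178.,  12.]), array([499., 345.,  12.])]
[[0.652, 0.733, -0.078], [0.0, -0.0, 0.0138]]  
[[0.683, 0.703, -0.078], [0.0001, -0.0, 0.0139]]  
[[0.714, 0.674, -0.078], [-0.0, -0.0, 0.0138]]  
[[0.742, 0.641, -0.078], [0.0, -0.0001, 0.0139]]  
[[0.769, 0.609, -0.078], [0.0, 0.0, 0.0138]]  
[[0.795, 0.575, -0.078], [0.0001, 0.0, 0.0139]]  
[[0.819, 0.539, -0.079], [0.0, -0.0, 0.0138]]  
[[0.842, 0.504, -0.078], [0.0, -0.0, 0.0138]]  
[[0.862, 0.466, -0.079], [0.0001, -0.0, 0.0139]]  
[[0.883, 0.428, -0.078], [-0.0, -0.0001, 0.0138]]  --
[[0.9, 0.39, -0.079], [0.0, 0.0, 0.0139]]  
[[0.916, 0.35, -0.079], [0.0, 0.0, 0.0138]]  
[[0.93, 0.31, -0.079], [0.0001, -0.0, 0.0138]]  
[[0.944, 0.27, -0.079], [0.0, -0.0, 0.0139]]  
[[0.953, 0.228, -0.079], [0.0, -0.0, 0.0138]]  
[[0.963, 0.1
[... 567 characters left out ...]
, -0.161, 0.24], [-0.0, 0.0, 0.0142]]  
[[0.915, -0.201, 0.24], [-0.0, 0.0, 0.0141]]  
[[0.904, -0.242, 0.24], [-0.0, 0.0, 0.0142]]  --
[[0.894, -0.282, 0.24], [-0.0, 0.0, 0.0142]]  
[[0.879, -0.321, 0.24], [-0.0, 0.0, 0.0141]]  
[[0.865, -0.36, 0.24], [-0.0, 0.0, 0.0142]]  
[[0.847, -0.398, 0.24], [-0.0, 0.0, 0.0142]]  
[[0.829, -0.436, 0.24], [-0.0, 0.0, 0.0141]]  
[[0.809, -0.472, 0.24], [-0.0, 0.0, 0.0142]]  
[[0.787, -0.507, 0.24], [-0.0, 0.0, 0.0142]]  
[[0.764, -0.542, 0.24], [-0.0, 0.0, 0.0141]]  
[[0.739, -0.576, 0.24], [-0.0, 0.0, 0.0142]]  
[[0.712, -0.608, 0.24], [-0.0, 0.0, 0.0142]]  --
[ 492.5144677  -327.99799904  150.00831516] [-1.54686227e+00  2.73431285e+00 -5.74304695e-05]
```

Call:
send_rows(
  moves=[
    [1,[0.65,0.73,-0.08],[0,0,0.0139]],
    [1,[0.68,0.7,-0.08],[0,0,0.0139]],
    [1,[0.71,0.67,-0.08],[0,0,0.0139]],
    [1,[0.74,0.64,-0.08],[0,0,0.0139]],
    [1,[0.77,0.61,-0.08],[0,0,0.0139]],
    [1,[0.8,0.57,-0.08],[0,0,0.0139]],
    [1,[0.82,0.54,-0.08],[0,0,0.0139]],
    [1,[0.84,0.5,-0.08],[0,0,0.0139]],
    [1,[0.86,0.47,-0.08],[0,0,0.0139]],
    [1,[0.88,0.43,-0.08],[0,0,0.0139]],
  ],
)

```text
time: 1.35
ee_pos: [305.5, 357.4, 251.5]
tool_rot: [-2.899, 1.211, -0.0]
contact_force: [0.7, 0.5, -0.3]
finger_gap: 1.001
grasp_force: 0.0
```

Call:
send_rows(
  moves=[
    [1,[0.9,0.39,-0.08],[0,0,0.0139]],
    [1,[0.92,0.35,-0.08],[0,0,0.0139]],
    [1,[0.93,0.31,-0.08],[0,0,0.0139]],
    [1,[0.94,0.27,-0.08],[0,0,0.0139]],
    [1,[0.95,0.23,-0.08],[0,0,0.0139]],
    [1,[0.96,0.19,-0.08],[0,0,0.0139]],
    [1,[0.97,0.14,-0.08],[0,0,0.0139]],
    [1,[0.98,0.1,-0.08],[0,0,0.0139]],
    [1,[0.98,0.06,-0.08],[0,0,0.0139]],
    [1,[0.98,0.02,-0.08],[0,0,0.0139]],
  ],
)

```text
time: 2.6
ee_pos: [394.3, 129.0, 271.5]
tool_rot: [-2.567, 1.81, -0.0]
contact_force: [-0.1, 0.3, -0.4]
finger_gap: 0.999
grasp_force: 0.0
```

Call:
send_rows(
  moves=[
    [1,[0.93,0.13,0.24],[0,0,0.0142]],
    [1,[0.93,0.09,0.24],[0,0,0.0142]],
    [1,[0.93,0.05,0.24],[0,0,0.0142]],
    [1,[0.94,0.01,0.24],[0,0,0.0142]],
    [1,[0.94,-0.04,0.24],[0,0,0.0142]],
    [1,[0.93,-0.08,0.24],[0,0,0.0142]],
    [1,[0.93,-0.12,0.24],[0,0,0.0142]],
    [1,[0.92,-0.16,0.24],[0,0,0.0142]],
    [1,[0.91,-0.2,0.24],[0,0,0.0142]],
    [1,[0.9,-0.24,0.24],[0,0,0.0142]],
  ],
)

```text
time: 3.85
ee_pos: [441.6, -99.8, 211.2]
tool_rot: [-2.103, 2.333, -0.0]
contact_force: [-0.7, 0.9, -0.3]
finger_gap: 0.994
grasp_force: 0.0
```

Call:
send_rows(
  moves=[
    [1,[0.89,-0.28,0.24],[0,0,0.0142]],
    [1,[0.88,-0.32,0.24],[0,0,0.0142]],
    [1,[0.86,-0.36,0.24],[0,0,0.0142]],
    [1,[0.85,-0.4,0.24],[0,0,0.0142]],
    [1,[0.83,-0.44,0.24],[0,0,0.0142]],
    [1,[0.81,-0.47,0.24],[0,0,0.0142]],
    [1,[0.79,-0.51,0.24],[0,0,0.0142]],
    [1,[0.76,-0.54,0.24],[0,0,0.0142]],
    [1,[0.74,-0.58,0.24],[0,0,0.0142]],
    [1,[0.71,-0.61,0.24],[0,0,0.0142]],
  ],
)

```text
time: 5.1
ee_pos: [489.4, -329.0, 151.1]
tool_rot: [1.535, -2.741, 0.0]
contact_force: [-0.5, 0.2, -0.0]
finger_gap: 1.001
grasp_force: 0.0
```

Take a closer look with the wrist camera.

```bash
python3 - <<'E'
from h import *
s=r.get_state();c=cap('wrist');cv2.imwrite('pics/w1.png',c['img'][:,:,::-1])
T=np.eye(4);T[:3,:3]=Ro.from_rotvec(s['tool_rot']).as_matrix();T[:3,3]=s['ee_pos'];T=T@c['hand_eye']
v,u=np.mgrid[0:400,0:640];v=v.ravel();u=u.ravel();z=c['z_map'].ravel()
P=np.linalg.inv(c['K'])@np.vstack([u,v,np.ones(len(u))])*z;W=(T[:3,:3]@P).T+T[:3,3]
hsv=cv2.cvtColor(c['img'],cv2.COLOR_RGB2HSV).reshape(-1,3)
m=(z>0)&(W[:,2]>92)&(W[:,2]<106)&(hsv[:,1]>60)&(np.linalg.norm(W[:,:2]-[492,-328],axis=1)<60)
print(s['ee_pos'],m.sum(),W[m].min(0),W[m].max(0),np.median(W[m],0));print(cv2.minAreaRect(W[m][:,:2].astype(np.float32)))
E
```

```text
[ 489.36515523 -328.96612654  151.14532644] 2495 [ 465.00827844 -365.84147011   92.62073097] [ 519.38241872 -291.06690888  100.58335387] [ 489.93821348 -331.78197992   98.31767686]
((492.2105407714844, -328.4532470703125), (79.72901153564453, 17.994754791259766), 58.18931579589844)
```

View pics/w1.png

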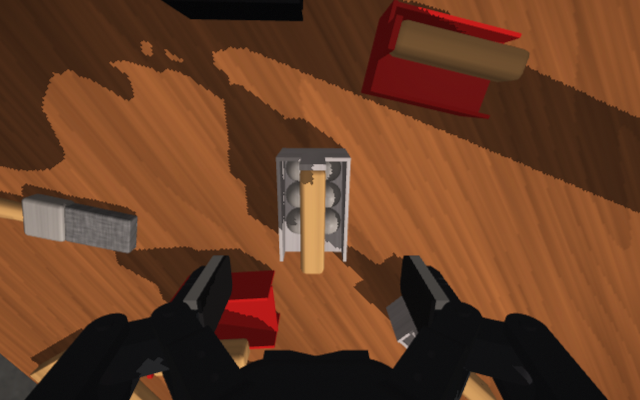

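The picture shows the handle running from (313,165) to (313,272), with the upright at the back (top) and six balls inside. The measured centre is (492.2,-328.5), which is 3 mm from the TCP. Descending to grasp.

Call:
send_rows(
  moves=[
    [1,[-0.08,-0.08,0.5],[0,0,0]],
    [1,[0,0,0.6],[0,0,0]],
    [1,[0,0,0.6],[0,0,0]],
    [1,[0,0,0.6],[0,0,0]],
    [1,[0,0,0.6],[0,0,0]],
    [1,[0,0,0.5],[0,0,0]],
    [-1,[0,0,0],[0,0,0]],
    [-1,[0,0,0],[0,0,0]],
    [-1,[0,0,0],[0,0,0]],
    [-1,[0,0,0],[0,0,0]],
  ],
  force=100,
)

```text
time: 6.4
ee_pos: [493.1, -327.2, 67.1]
tool_rot: [-1.539, 2.737, -0.003]
contact_force: [0.6, -0.6, 1.5]
finger_gap: 0.193
grasp_force: 97.4
```

Call:
send_rows(
  moves=[
    [-1,[0,0,0],[0,0,0]],
    [-1,[0,0,0],[0,0,0]],
    [-1,[0,0,0],[0,0,0]],
    [-1,[0,0,0],[0,0,0]],
    [-1,[0,0,-0.2],[0,0,0]],
    [-1,[0,0,-0.3],[0,0,0]],
    [-1,[0,0,-0.5],[0,0,0]],
    [-1,[0,0,-0.5],[0,0,0]],
    [-1,[0,0,-0.5],[0,0,0]],
    [-1,[0,0,-0.5],[0,0,0]],
  ],
)

```text
time: 7.65
ee_pos: [492.5, -326.9, 129.9]
tool_rot: [-1.539, 2.738, -0.0]
contact_force: [0.4, -0.2, -6.0]
finger_gap: 0.197
grasp_force: 97.8
```

```bash
cat >> h.py <<'E'
PAN=np.array([596.5,276]);YAW=118
def pour(th,ez,back=25,pan=PAN,yaw=YAW):
    d=np.array([np.cos(np.radians(yaw)),np.sin(np.radians(yaw)),0]);Z=np.array([0,0,1.]);t=np.radians(th)
    E=np.array([*pan,ez])-back*d
    G=E-d*(55*np.cos(t)-57*np.sin(t))+Z*(55*np.sin(t)+57*np.cos(t))
    return G-19*(Z*np.cos(t)+d*np.sin(t)), down(yaw-180)*Ro.from_euler('y',th,degrees=True)
E
python3 - <<'E'
from h import *
p,R=pour(0,165);print(p)
rows([(6,[495,-290,205],down(-119)),(24,p,R)],nd=2)
E
```

```text
[634.05772502 205.36419257 203.        ]
[[-0.22, 0.11, -0.5], [-0.0, 0.0, -0.0022]]  
[[-0.22, 0.11, -0.5], [-0.0, 0.0, -0.0021]]  
[[-0.22, 0.12, -0.5], [-0.0001, 0.0, -0.0022]]  
[[-0.22, 0.1, -0.5], [0.0, 0.0, -0.0021]]  
[[-0.22, 0.11, -0.5], [-0.0, 0.0001, -0.0022]]  
[[-0.22, 0.11, -0.5], [-0.0, -0.0, -0.0021]]  
[[-0.83, 0.2, 0.0], [-0.0, -0.0, -0.0132]]  
[[-0.85, 0.16, 0.01], [-0.0, -0.0, -0.0132]]  
[[-0.84, 0.13, -0.0], [-0.0, -0.0, -0.0132]]  
[[-0.86, 0.09, 0.0], [-0.0, -0.0, -0.0132]]  --
[[-0.85, 0.06, 0.01], [-0.0, -0.0, -0.0132]]  
[[-0.86, 0.02, -0.0], [-0.0, -0.0, -0.0132]]  
[[-0.86, -0.02, 0.0], [-0.0, -0.0, -0.0132]]  
[[-0.85, -0.05, 0.0], [-0.0, -0.0, -0.0132]]  
[[-0.86, -0.08, 0.01], [-0.0, -0.0, -0.0132]]  
[[-0.85, -0.12, 0.0], [-0.0, -0.0, -0.0132]]  
[[-0.84, -0.16, 0.0], [-0.0, -0.0, -0.0132]]  
[[-0.84, -0.19, 0.01], [-0.0, -0.0, -0.0131]]  
[[-0.82, -0.22, 0.0], [-0.0, -0.0, -0.0132]]  
[[-0.82, -0.26, 0.0], [-0.0, -0.0, -0.0132]]  --
[[-0.81, -0.29, 0.01], [-0.0, -0.0, -0.0132]]  
[[-0.79, -0.33, -0.0], [-0.0, -0.0, -0.0132]]  
[[-0.78, -0.36, 0.0], [-0.0, -0.0, -0.0132]]  
[[-0.77, -0.39, 0.01], [0.0, -0.0, -0.0132]]  
[[-0.74, -0.42, -0.0], [0.0, -0.0, -0.0132]]  
[[-0.73, -0.45, 0.0], [0.0, -0.0, -0.0132]]  
[[-0.71, -0.48, 0.0], [0.0, -0.0, -0.0132]]  
[[-0.69, -0.51, 0.01], [0.0, -0.0, -0.0132]]  
[[-0.67, -0.54, 0.0], [0.0, -0.0, -0.0132]]  
[[-0.64, -0.57, 0.0], [0.0, -0.0, -0.0132]]  --
[634.11167811 205.37804591 203.10296847] [ 2.69281231e+00 -1.61795563e+00  1.72502246e-04]
```

Call:
send_rows(
  moves=[
    [-1,[-0.22,0.11,-0.5],[0,0,-0.0022]],
    [-1,[-0.22,0.11,-0.5],[0,0,-0.0022]],
    [-1,[-0.22,0.11,-0.5],[0,0,-0.0022]],
    [-1,[-0.22,0.11,-0.5],[0,0,-0.0022]],
    [-1,[-0.22,0.11,-0.5],[0,0,-0.0022]],
    [-1,[-0.22,0.11,-0.5],[0,0,-0.0022]],
    [-1,[-0.83,0.2,0],[0,0,-0.0132]],
    [-1,[-0.85,0.16,0],[0,0,-0.0132]],
    [-1,[-0.84,0.13,0],[0,0,-0.0132]],
    [-1,[-0.86,0.09,0],[0,0,-0.0132]],
  ],
)

```text
time: 8.9
ee_pos: [518.1, -206.6, 204.3]
tool_rot: [-1.816, 2.563, -0.0]
contact_force: [0.0, 0.1, -5.8]
finger_gap: 0.197
grasp_force: 97.9
```

Call:
send_rows(
  moves=[
    [-1,[-0.85,0.06,0],[0,0,-0.0132]],
    [-1,[-0.86,0.02,0],[0,0,-0.0132]],
    [-1,[-0.86,-0.02,0],[0,0,-0.0132]],
    [-1,[-0.85,-0.05,0],[0,0,-0.0132]],
    [-1,[-0.86,-0.08,0],[0,0,-0.0132]],
    [-1,[-0.85,-0.12,0],[0,0,-0.0132]],
    [-1,[-0.84,-0.16,0],[0,0,-0.0132]],
    [-1,[-0.84,-0.19,0],[0,0,-0.0132]],
    [-1,[-0.82,-0.22,0],[0,0,-0.0132]],
    [-1,[-0.82,-0.26,0],[0,0,-0.0132]],
  ],
)

```text
time: 10.15
ee_pos: [576.1, 0.3, 203.8]
tool_rot: [2.307, -2.133, 0.0]
contact_force: [0.6, 0.9, -6.4]
finger_gap: 0.195
grasp_force: 97.8
```

Call:
send_rows(
  moves=[
    [-1,[-0.81,-0.29,0],[0,0,-0.0132]],
    [-1,[-0.79,-0.33,0],[0,0,-0.0132]],
    [-1,[-0.78,-0.36,0],[0,0,-0.0132]],
    [-1,[-0.77,-0.39,0],[0,0,-0.0132]],
    [-1,[-0.74,-0.42,0],[0,0,-0.0132]],
    [-1,[-0.7,-0.45,0],[0,0,-0.0132]],
    [-1,[-0.6,-0.45,0],[0,0,-0.0132]],
    [-1,[-0.5,-0.4,0],[0,0,-0.0132]],
    [-1,[-0.4,-0.3,0],[0,0,-0.0132]],
    [-1,[-0.2,-0.2,0],[0,0,-0.0132]],
  ],
)

```text
time: 11.4
ee_pos: [626.7, 174.7, 203.7]
tool_rot: [2.696, -1.612, -0.0]
contact_force: [0.2, -0.4, -5.9]
finger_gap: 0.196
grasp_force: 97.9
```

```bash
python3 - <<'E'
from h import *
c=cap('scene');d=cap('top')
i=c['img'][90:290,230:540,::-1];j=d['img'][70:220,100:280,::-1]
cv2.imwrite('pics/a2.png',np.hstack([cv2.resize(i,(465,300)),cv2.resize(j,(330,300))[:, :330]]))
rows([(8,*pour(8,155)),(6,*pour(14,142)),(6,*pour(18,135)),(10,*pour(26,135)),(10,*pour(36,135)),(10,*pour(50,137))],nd=2)
E
```

```text
[[-0.15, -0.1, 0.02], [-0.0, 0.0056, 0.0001]]  
[[-0.15, -0.11, 0.01], [-0.0, 0.0055, 0.0001]]  
[[-0.14, -0.1, 0.01], [-0.0, 0.0056, 0.0002]]  
[[-0.15, -0.11, 0.01], [-0.0, 0.0055, 0.0001]]  
[[-0.15, -0.1, 0.01], [-0.0, 0.0056, 0.0001]]  
[[-0.15, -0.11, 0.0], [-0.0, 0.0055, 0.0001]]  
[[-0.15, -0.1, 0.0], [-0.0001, 0.0056, 0.0001]]  
[[-0.15, -0.11, 0.0], [0.0, 0.0055, 0.0001]]  
[[-0.04, 0.0, 0.05], [0.0, 0.0056, 0.0]]  
[[-0.04, 0.0, 0.05], [0.0, 0.0055, 0.0]]  --
[[-0.04, 0.0, 0.05], [0.0, 0.0056, 0.0]]  
[[-0.05, 0.0, 0.04], [0.0, 0.0055, 0.0]]  
[[-0.04, 0.0, 0.05], [0.0, 0.0056, 0.0]]  
[[-0.04, 0.0, 0.05], [0.0, 0.0056, 0.0]]  
[[-0.03, 0.0, 0.02], [0.0, 0.0037, 0.0]]  
[[-0.03, 0.0, 0.02], [0.0, 0.0037, 0.0]]  
[[-0.03, 0.0, 0.02], [0.0, 0.0037, 0.0]]  
[[-0.03, 0.0, 0.02], [0.0, 0.0037, 0.0]]  
[[-0.03, 0.0, 0.01], [0.0, 0.0037, 0.0]]  
[[-0.04, 0.0, 0.02], [0.0, 0.0037, 0.0]]  --
[[-0.02, 0.0, -0.03], [0.0, 0.0044, 0.0]]  
[[-0.03, 0.0, -0.03], [0.0, 0.0045, 0.0]]  
[[-0.02, 0.0, -0.03], [0.0, 0.0044, 0.0]]  
[[-0.02, 0.0, -0.03], [0.0, 0.0045, 0.0]]  
[[-0.02, 0.0, -0.
[... 514 characters left out ...]
[-0.02, 0.0, -0.04], [0.0, 0.0056, 0.0]]  
[[-0.03, 0.0, -0.04], [0.0, 0.0056, 0.0]]  
[[-0.02, 0.0, -0.04], [0.0, 0.0055, 0.0]]  
[[-0.03, 0.0, -0.04], [0.0, 0.0056, 0.0]]  --
[[-0.04, 0.0, -0.06], [0.0, 0.0078, 0.0]]  
[[-0.04, 0.0, -0.05], [0.0, 0.0078, 0.0]]  
[[-0.03, 0.0, -0.06], [0.0, 0.0077, 0.0]]  
[[-0.04, 0.0, -0.06], [0.0, 0.0078, 0.0]]  
[[-0.03, 0.0, -0.06], [0.0, 0.0078, 0.0]]  
[[-0.03, 0.0, -0.06], [0.0, 0.0078, 0.0]]  
[[-0.03, 0.0, -0.06], [0.0, 0.0077, 0.0]]  
[[-0.03, 0.0, -0.06], [0.0, 0.0078, 0.0]]  
[[-0.02, 0.0, -0.06], [0.0, 0.0078, 0.0]]  
[[-0.03, 0.0, -0.06], [0.0, 0.0078, 0.0001]]  --
[611.2538989  248.40284862 203.5182088 ] [ 2.15106738 -1.2927169   1.00331093]
```

View pics/a2.png

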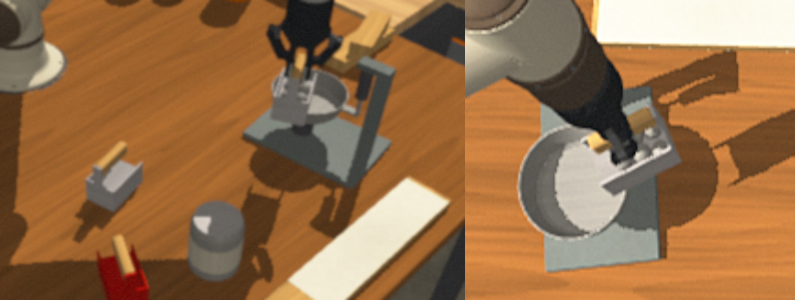

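The scoop is level at the pan's -y side, the mouth is pointing into the pan, and the balls are still inside. Tipping slowly from here.

Call:
send_rows(
  moves=[
    [-1,[-0.15,-0.1,0.01],[0,0.0056,0]],
    [-1,[-0.15,-0.1,0.01],[0,0.0056,0]],
    [-1,[-0.15,-0.1,0.01],[0,0.0056,0]],
    [-1,[-0.15,-0.1,0.01],[0,0.0056,0]],
    [-1,[-0.15,-0.1,0.01],[0,0.0056,0]],
    [-1,[-0.15,-0.1,0],[0,0.0056,0]],
    [-1,[-0.15,-0.1,0],[0,0.0056,0]],
    [-1,[-0.15,-0.1,0],[0,0.0056,0]],
    [-1,[-0.04,0,0.05],[0,0.0056,0]],
    [-1,[-0.04,0,0.05],[0,0.0056,0]],
  ],
)

```text
time: 12.75
ee_pos: [629.3, 211.2, 197.8]
tool_rot: [2.608, -1.565, 0.231]
contact_force: [-0.1, -0.8, -6.1]
finger_gap: 0.196
grasp_force: 97.9
```

Call:
send_rows(
  moves=[
    [-1,[-0.04,0,0.05],[0,0.0056,0]],
    [-1,[-0.04,0,0.05],[0,0.0056,0]],
    [-1,[-0.04,0,0.05],[0,0.0056,0]],
    [-1,[-0.04,0,0.05],[0,0.0056,0]],
    [-1,[-0.03,0,0.02],[0,0.0037,0]],
    [-1,[-0.03,0,0.02],[0,0.0037,0]],
    [-1,[-0.03,0,0.02],[0,0.0037,0]],
    [-1,[-0.03,0,0.02],[0,0.0037,0]],
    [-1,[-0.03,0,0.02],[0,0.0037,0]],
    [-1,[-0.03,0,0.02],[0,0.0037,0]],
  ],
)

```text
time: 14.0
ee_pos: [626.4, 216.9, 188.1]
tool_rot: [2.531, -1.518, 0.404]
contact_force: [-0.2, 0.5, -5.1]
finger_gap: 0.188
grasp_force: 97.9
```

Call:
send_rows(
  moves=[
    [-1,[-0.02,0,-0.03],[0,0.0045,0]],
    [-1,[-0.02,0,-0.03],[0,0.0045,0]],
    [-1,[-0.02,0,-0.03],[0,0.0045,0]],
    [-1,[-0.02,0,-0.03],[0,0.0045,0]],
    [-1,[-0.02,0,-0.03],[0,0.0045,0]],
    [-1,[-0.02,0,-0.03],[0,0.0045,0]],
    [-1,[-0.02,0,-0.03],[0,0.0045,0]],
    [-1,[-0.02,0,-0.03],[0,0.0045,0]],
    [-1,[-0.02,0,-0.03],[0,0.0045,0]],
    [-1,[-0.02,0,-0.03],[0,0.0045,0]],
  ],
)

```text
time: 15.25
ee_pos: [622.9, 223.5, 193.3]
tool_rot: [2.445, -1.466, 0.57]
contact_force: [0.4, -0.7, -2.9]
finger_gap: 0.191
grasp_force: 98.5
```

```bash
python3 - <<'E'
from h import *
c=cap('scene');d=cap('top');print(r.get_state()['q'])
i=c['img'][110:260,350:540,::-1];j=d['img'][70:220,100:280,::-1]
cv2.imwrite('pics/a3.png',np.hstack([cv2.resize(i,(380,300)),cv2.resize(j,(360,300))]))
E
```

```text
[ 0.76009296  0.48208492 -0.18613178  0.5014968  -1.08929586 -0.5472607 ]
```

View pics/a3.png

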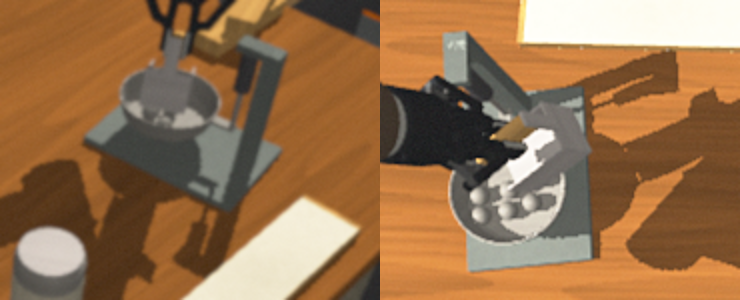

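At least five balls are already in the pan, at (475,195) to (530,205) in the right half. Tipping further to empty the scoop.

Call:
send_rows(
  moves=[
    [-1,[-0.03,0,-0.04],[0,0.0056,0]],
    [-1,[-0.03,0,-0.04],[0,0.0056,0]],
    [-1,[-0.03,0,-0.04],[0,0.0056,0]],
    [-1,[-0.03,0,-0.04],[0,0.0056,0]],
    [-1,[-0.03,0,-0.04],[0,0.0056,0]],
    [-1,[-0.03,0,-0.04],[0,0.0056,0]],
    [-1,[-0.03,0,-0.04],[0,0.0056,0]],
    [-1,[-0.03,0,-0.04],[0,0.0056,0]],
    [-1,[-0.03,0,-0.04],[0,0.0056,0]],
    [-1,[-0.03,0,-0.04],[0,0.0056,0]],
  ],
)

```text
time: 16.6
ee_pos: [617.5, 233.7, 198.0]
tool_rot: [2.327, -1.396, 0.764]
contact_force: [0.2, 0.3, -2.5]
finger_gap: 0.195
grasp_force: 98.5
```

Call:
send_rows(
  moves=[
    [-1,[-0.03,0,-0.06],[0,0.0078,0]],
    [-1,[-0.03,0,-0.06],[0,0.0078,0]],
    [-1,[-0.03,0,-0.06],[0,0.0078,0]],
    [-1,[-0.03,0,-0.06],[0,0.0078,0]],
    [-1,[-0.03,0,-0.06],[0,0.0078,0]],
    [-1,[-0.03,0,-0.06],[0,0.0078,0]],
    [-1,[-0.03,0,-0.06],[0,0.0078,0]],
    [-1,[-0.03,0,-0.06],[0,0.0078,0]],
    [-1,[0,0,0],[0,0,0]],
    [-1,[0,0,0],[0,0,0]],
  ],
)

```text
time: 17.85
ee_pos: [611.6, 244.6, 203.1]
tool_rot: [2.186, -1.311, 0.962]
contact_force: [1.1, 0.4, -2.6]
finger_gap: 0.199
grasp_force: 98.6
```

```bash
python3 - <<'E'
from h import *
s=r.get_state();p=np.array(s['ee_pos']);R=Ro.from_rotvec(s['tool_rot'])
rows([(4,p+[0,0,50],R),(16,[570,100,240],down(-80)),(10,[540,30,120],down(-95))],nd=2)
E
```

```text
[[0.37, -0.0, -0.34], [0.0, 0.0, 0.0]]  
[[0.37, -0.0, -0.34], [0.0, 0.0, 0.0]]  
[[0.37, -0.0, -0.33], [0.0, 0.0, 0.0]]  
[[0.36, -0.0, -0.34], [0.0, 0.0, 0.0]]  
[[0.16, 0.26, 0.22], [-0.0026, -0.0164, 0.0059]]  
[[0.17, 0.26, 0.22], [-0.0026, -0.0163, 0.0059]]  
[[0.19, 0.25, 0.2], [-0.0026, -0.0164, 0.0059]]  
[[0.21, 0.25, 0.2], [-0.0026, -0.0163, 0.006]]  
[[0.22, 0.24, 0.19], [-0.0026, -0.0164, 0.0059]]  
[[0.23, 0.23, 0.18], [-0.0026, -0.0163, 0.0059]]  --
[[0.25, 0.23, 0.17], [-0.0026, -0.0164, 0.0059]]  
[[0.26, 0.23, 0.16], [-0.0026, -0.0164, 0.0059]]  
[[0.27, 0.21, 0.15], [-0.0026, -0.0163, 0.0059]]  
[[0.28, 0.22, 0.13], [-0.0026, -0.0164, 0.0059]]  
[[0.3, 0.2, 0.13], [-0.0026, -0.0163, 0.0059]]  
[[0.3, 0.2, 0.1], [-0.0026, -0.0164, 0.006]]  
[[0.31, 0.19, 0.1], [-0.0026, -0.0163, 0.0059]]  
[[0.32, 0.18, 0.08], [-0.0026, -0.0164, 0.0059]]  
[[0.33, 0.18, 0.06], [-0.0027, -0.0163, 0.0059]]  
[[0.33, 0.17, 0.05], [-0.0026, -0.0164, 0.0059]]  --
[[0.25, 0.17, 0.48], [0.0, -0.0, 0.0083]]  
[[0.26, 0.16, 0.48], [0.0, -0.0, 0.0084]]  
[[0.27, 0.15, 0.48], [0.0, -0.0, 0.0083]]  
[[0.26, 0.15, 0.48], [0.0, -0.0, 0.0083]]  
[[0.28, 0.14, 0.48], [0.0, -0.0, 0.0084]]  
[[0.27, 0.13, 0.48], [0.0, -0.0, 0.0083]]  
[[0.28, 0.13, 0.48], [0.0, -0.0, 0.0083]]  
[[0.28, 0.11, 0.48], [0.0, -0.0, 0.0084]]  
[[0.28, 0.11, 0.48], [0.0, -0.0, 0.0083]]  
[[0.29, 0.11, 0.48], [0.0, -0.0, 0.0083]]  --
[539.922999    30.02103308 119.96263566] [ 2.12252062e+00 -2.31598107e+00 -1.07105514e-04]
```

Call:
send_rows(
  moves=[
    [-1,[0.37,0,-0.34],[0,0,0]],
    [-1,[0.37,0,-0.34],[0,0,0]],
    [-1,[0.37,0,-0.34],[0,0,0]],
    [-1,[0.37,0,-0.34],[0,0,0]],
    [-1,[0,0,0],[0,0,0]],
    [-1,[0,0,0],[0,0,0]],
    [-1,[0,0,0],[0,0,0]],
    [-1,[0,0,0],[0,0,0]],
    [-1,[0,0,0],[0,0,0]],
    [-1,[0,0,0],[0,0,0]],
  ],
)

```text
time: 19.1
ee_pos: [611.6, 244.6, 253.2]
tool_rot: [2.185, -1.311, 0.962]
contact_force: [-0.8, 0.2, -2.7]
finger_gap: 0.193
grasp_force: 98.6
```

```bash
python3 - <<'E'
from h import *
c=cap('scene');d=cap('top')
print(np.mean([r.get_state()['contact_force'] for _ in range(5)],0))
i=c['img'][110:230,370:520,::-1];j=d['img'][100:210,110:242,::-1]
cv2.imwrite('pics/a4.png',np.hstack([cv2.resize(i,(400,320)),cv2.resize(j,(384,320))]))
E
```

```text
[-0.41920938  0.35401522 -2.29915953]
```

View pics/a4.png

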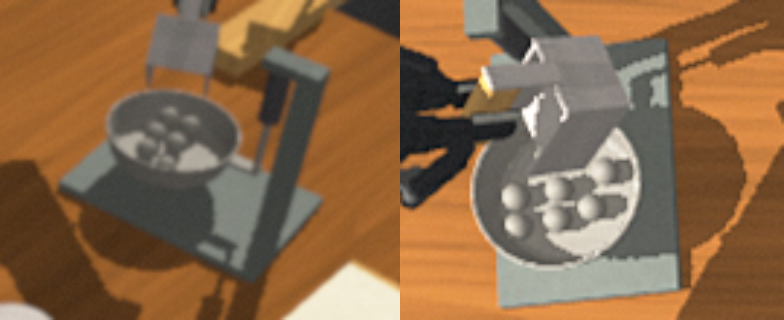

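All six balls are in the pan: right half, (514,197), (516,224), (557,188), (557,218), (592,207) and (605,171). Now I carry the empty scoop away and place it.

Call:
send_rows(
  moves=[
    [-1,[0.16,0.26,0.22],[-0.0026,-0.0164,0.0059]],
    [-1,[0.17,0.26,0.22],[-0.0026,-0.0164,0.0059]],
    [-1,[0.19,0.25,0.2],[-0.0026,-0.0164,0.0059]],
    [-1,[0.21,0.25,0.2],[-0.0026,-0.0164,0.0059]],
    [-1,[0.22,0.24,0.19],[-0.0026,-0.0164,0.0059]],
    [-1,[0.23,0.23,0.18],[-0.0026,-0.0164,0.0059]],
    [-1,[0.25,0.23,0.17],[-0.0026,-0.0164,0.0059]],
    [-1,[0.26,0.23,0.16],[-0.0026,-0.0164,0.0059]],
    [-1,[0.27,0.21,0.15],[-0.0026,-0.0164,0.0059]],
    [-1,[0.28,0.22,0.13],[-0.0026,-0.0164,0.0059]],
  ],
)

```text
time: 20.45
ee_pos: [585.1, 153.8, 245.4]
tool_rot: [2.367, -1.77, 0.395]
contact_force: [0.1, -0.3, -2.8]
finger_gap: 0.191
grasp_force: 98.5
```

Call:
send_rows(
  moves=[
    [-1,[0.3,0.2,0.13],[-0.0026,-0.0164,0.0059]],
    [-1,[0.3,0.2,0.1],[-0.0026,-0.0164,0.0059]],
    [-1,[0.31,0.19,0.1],[-0.0026,-0.0164,0.0059]],
    [-1,[0.32,0.18,0.08],[-0.0026,-0.0164,0.0059]],
    [-1,[0.33,0.18,0.06],[-0.0026,-0.0164,0.0059]],
    [-1,[0.33,0.17,0.05],[-0.0026,-0.0164,0.0059]],
    [-1,[0.3,0.2,0],[0,0,0]],
    [-1,[0.3,0.2,0],[0,0,0]],
    [-1,[0.3,0.2,0],[0,0,0]],
    [-1,[0,0,0],[0,0,0]],
  ],
)

```text
time: 21.7
ee_pos: [558.8, 75.0, 240.2]
tool_rot: [-2.407, 2.018, 0.003]
contact_force: [-0.5, -0.0, -2.7]
finger_gap: 0.198
grasp_force: 98.5
```

```bash
python3 - <<'E'
from h import *
s=r.get_state();c=cap('top');d=cap('scene');print(s['ee_pos'],Ro.from_rotvec(s['tool_rot']).as_matrix()[:,2])
# pan rim level: points near the pan
z=c['z_map'];v,u=np.mgrid[115:205,115:205];v=v.ravel();u=u.ravel()
P=(np.linalg.inv(c['K'])@np.vstack([u,v,np.ones(len(u))]))*z[v,u];W=(c['R'].T@(P-c['t'][:,None])).T
rr=np.linalg.norm(W[:,:2]-PAN,axis=1);m=(rr>70)&(rr<78)&(W[:,2]>60)&(W[:,2]<125);print('rim z',np.percentile(W[m][:,2],[50,75,90]),m.sum())
j=d['img'][60:260,250:540,::-1];k=c['img'][100:260,110:340,::-1]
cv2.imwrite('pics/a5.png',np.hstack([cv2.resize(j,(420,290)),cv2.resize(k,(380,290))]))
rows([(10,[530,30,110],down(-90)),(10,[530,30,72],down(-90))],nd=2)
E
```

```text
[558.83496624  74.95836662 240.23082559] [-9.20423192e-04  1.44136527e-03 -9.99998538e-01]
rim z [79.64259514 81.85859017 83.07060715] 223
[[0.16, 0.15, 0.52], [0.0, 0.0001, 0.0056]]  
[[0.16, 0.14, 0.52], [0.0, 0.0, 0.0056]]  
[[0.17, 0.14, 0.52], [0.0, 0.0001, 0.0056]]  
[[0.16, 0.14, 0.52], [0.0, 0.0, 0.0056]]  
[[0.17, 0.14, 0.52], [0.0001, 0.0001, 0.0056]]  
[[0.17, 0.13, 0.52], [-0.0, 0.0, 0.0055]]  
[[0.18, 0.13, 0.52], [-0.0, 0.0001, 0.0056]]  
[[0.17, 0.12, 0.53], [-0.0, 0.0001, 0.0056]]  
[[0.18, 0.13, 0.52], [0.0, 0.0, 0.0056]]  
[[0.18, 0.12, 0.52], [0.0, 0.0001, 0.0056]]  --
[[-0.0, -0.0, 0.15], [0.0, -0.0, 0.0]]  
[[-0.0, -0.0, 0.15], [0.0, -0.0, 0.0]]  
[[-0.0, -0.0, 0.16], [0.0, -0.0, 0.0]]  
[[-0.0, -0.0, 0.15], [0.0, -0.0, 0.0]]  
[[-0.0, -0.0, 0.15], [0.0, -0.0, 0.0]]  
[[-0.0, -0.0, 0.15], [0.0, -0.0, 0.0]]  
[[-0.0, -0.0, 0.15], [0.0, -0.0, 0.0]]  
[[-0.0, -0.0, 0.15], [0.0, -0.0, 0.0]]  
[[-0.0, -0.0, 0.16], [0.0, -0.0, 0.0]]  
[[-0.0, -0.0, 0.15], [0.0, -0.0, 0.0]]  --
[529.95628221  29.9763604   71.93483504] [ 2.22139944e+00 -2.22131433e+00  2.50919685e-05]
```

View pics/a5.png

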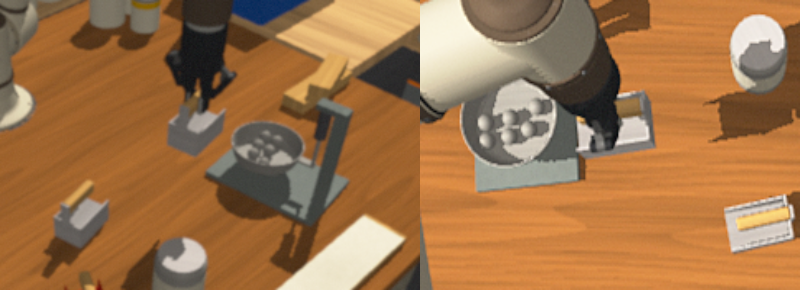

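The pan rim is at 82 mm, so it rests on its stop with six balls in it. The empty scoop hangs level over free bench. Lowering it.

Call:
send_rows(
  moves=[
    [-1,[0.16,0.15,0.52],[0,0,0.0056]],
    [-1,[0.16,0.14,0.52],[0,0,0.0056]],
    [-1,[0.17,0.14,0.52],[0,0,0.0056]],
    [-1,[0.17,0.14,0.52],[0,0,0.0056]],
    [-1,[0.17,0.14,0.52],[0,0,0.0056]],
    [-1,[0.17,0.13,0.52],[0,0,0.0056]],
    [-1,[0.17,0.13,0.52],[0,0,0.0056]],
    [-1,[0.17,0.13,0.52],[0,0,0.0056]],
    [-1,[0.18,0.13,0.52],[0,0,0.0056]],
    [-1,[0.18,0.12,0.52],[0,0,0.0056]],
  ],
)

```text
time: 23.05
ee_pos: [529.5, 29.6, 109.3]
tool_rot: [-2.219, 2.223, 0.003]
contact_force: [0.4, 0.0, -1.6]
finger_gap: 0.195
grasp_force: 98.4
```

Call:
send_rows(
  moves=[
    [-1,[0,0,0.2],[0,0,0]],
    [-1,[0,0,0.2],[0,0,0]],
    [-1,[0,0,0.2],[0,0,0]],
    [-1,[0,0,0.2],[0,0,0]],
    [-1,[0,0,0.2],[0,0,0]],
    [-1,[0,0,0.2],[0,0,0]],
    [-1,[0,0,0.15],[0,0,0]],
    [-1,[0,0,0.1],[0,0,0]],
    [-1,[0,0,0.05],[0,0,0]],
    [-1,[0,0,0],[0,0,0]],
  ],
)

```text
time: 24.3
ee_pos: [529.7, 30.0, 72.6]
tool_rot: [-2.22, 2.222, 0.003]
contact_force: [-0.7, -0.9, -2.3]
finger_gap: 0.198
grasp_force: 98.4
```

Call:
send_rows(
  moves=[
    [-1,[0,0,0.04],[0,0,0]],
    [-1,[0,0,0.04],[0,0,0]],
    [-1,[0,0,0.04],[0,0,0]],
    [-1,[0,0,0.04],[0,0,0]],
    [-1,[0,0,0.02],[0,0,0]],
    [-1,[0,0,0],[0,0,0]],
    [-1,[0,0,0],[0,0,0]],
    [-1,[0,0,0],[0,0,0]],
    [-1,[0,0,0],[0,0,0]],
    [-1,[0,0,0],[0,0,0]],
  ],
)

```text
time: 25.55
ee_pos: [529.6, 30.0, 68.1]
tool_rot: [-2.22, 2.222, 0.003]
contact_force: [1.3, -0.3, -2.4]
finger_gap: 0.198
grasp_force: 98.4
```

Call:
send_rows(
  moves=[
    [-1,[0,0,0.03],[0,0,0]],
    [-1,[0,0,0.03],[0,0,0]],
    [-1,[0,0,0],[0,0,0]],
    [-1,[0,0,0],[0,0,0]],
    [-1,[0,0,0],[0,0,0]],
    [-1,[0,0,0],[0,0,0]],
    [-1,[0,0,0],[0,0,0]],
    [-1,[0,0,0],[0,0,0]],
    [-1,[0,0,0],[0,0,0]],
    [-1,[0,0,0],[0,0,0]],
  ],
)

```text
time: 26.8
ee_pos: [529.8, 30.1, 67.0]
tool_rot: [-2.22, 2.221, 0.003]
contact_force: [-1.7, 1.8, 6.3]
finger_gap: 0.196
grasp_force: 99.6
```

The scoop has touched the bench. Releasing and retreating upward.

Call:
send_rows(
  moves=[
    [-0.4,[0,0,0],[0,0,0]],
    [-0.2,[0,0,0],[0,0,0]],
    [0.2,[0,0,0],[0,0,0]],
    [0.6,[0,0,0],[0,0,0]],
    [0.6,[0,0,0],[0,0,0]],
    [0.6,[0,0,0],[0,0,0]],
    [0.6,[0,0,-0.3],[0,0,0]],
    [0.6,[0,0,-0.6],[0,0,0]],
    [0.6,[0,0,-1],[0,0,0]],
    [0.6,[0,0,-1],[0,0,0]],
  ],
)

```text
time: 28.05
ee_pos: [529.9, 29.9, 141.0]
tool_rot: [-2.22, 2.221, 0.002]
contact_force: [1.1, -0.0, 0.4]
finger_gap: 0.801
grasp_force: 0.0
```

Call:
send_rows(
  moves=[
    [0.6,[0,0,-1],[0,0,0]],
    [0.6,[0,0,-1],[0,0,0]],
    [0.6,[0,0,-1],[0,0,0]],
    [0.6,[0,0,-0.5],[0,0,0]],
    [0.6,[0,0,0],[0,0,0]],
    [0.6,[0,0,0],[0,0,0]],
    [0.6,[0,0,0],[0,0,0]],
    [0.6,[0,0,0],[0,0,0]],
    [0.6,[0,0,0],[0,0,0]],
    [0.6,[0,0,0],[0,0,0]],
  ],
)

```text
time: 29.3
ee_pos: [529.7, 29.7, 226.4]
tool_rot: [-2.22, 2.222, 0.003]
contact_force: [-0.4, -0.1, 0.6]
finger_gap: 0.802
grasp_force: 0.0
```

```bash
python3 - <<'E'
from h import *
d=cap('scene');c=cap('top')
j=d['img'][60:260,250:540,::-1];k=c['img'][100:260,110:340,::-1]
cv2.imwrite('pics/a6.png',np.hstack([cv2.resize(j,(420,290)),cv2.resize(k,(380,290))]))
E
```

```text
(no output)
```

View pics/a6.png

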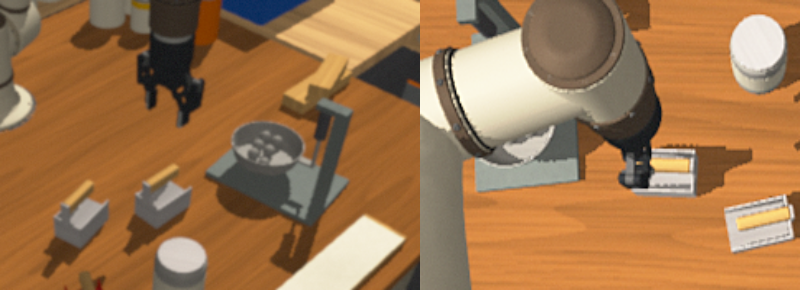

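The scoop stands upright at (162,200) in the left half, clear of the scale. The balls are in the lowered pan, and the gripper is free above.

```bash
python3 -c "
from station import r
print(r.job_done())"
```

```text
the job is handed in; nothing more can be done
None
```

The job is handed in at about 29 s: all six balls are in the pan, which measured on its stop (rim at 82 mm), and the poured scoop stands upright on the bench, released and clear of the scale; the spare scoop was not touched.

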